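# Wind the chart recorder and snap its cap on

## Task

Wind the chart recorder's spring with the wing key on its top, clockwise in several partial turns until the key stops; then put the grey cap over the key and press it down until it snaps fully home on the recorder. Keep pressing firmly, with about 10 N: finish while the gripper is still pushing the seated cap down. Leave the other things on the bench alone.

Things in the scene. Friction and masses are not known exactly. Their poses are not given: they have to be found in the camera images.
- recorder: White flat instrument case fixed to the bench, 110 (its x) x 140 (its y) x 60 mm high, chart windows in the two 140 mm faces. Origin at the centre of its underside on the bench, z up. Centred on its top is a black boss that carries the key.
- seat (a point): Centre of the seat of the cap, at the recorder's top, 60 mm above the bench, inside the boss's foot; axes as the recorder's. The black boss is 60 (x) x 40 (y) x 20 mm high, top edges rounded 4 mm. A sprung steel nose stands 4 mm out of the middle of each 60 mm side, 6 to 14 mm above the seat.
- key_grip (a point): Grip of the steel wing key, on its upright axis, 98 mm above the bench (18 mm above the boss's top). The wing is 34 mm long (along this point's x), 10 mm thick (y) and 24 mm tall, 84 to 108 mm above the bench; free space all round above the boss. Pinch it from above across the 10 mm.
- key (a joint): Angle of the key (rad), growing clockwise seen from above. At 0 the wing lies along the recorder's x; at q it is turned q clockwise from it. Starts between 0.2 and 1.0; fully wound at a hard stop at 3.6. Takes 0.08 to 0.14 N m to turn; stays where it is let go, but can be forced back.
- cap_center (a point): Middle of the loose grey cap, half-way up: 39 mm above its lower rim, 17 mm below its flat top. It stands upright on the bench: a hollow box open below, about 120 g, outside 71 (its x) x 59 (its y) x 56 mm high, plus a grip rib on top: 44 (along x) x 12 (y) x 22 mm high. Fully home, this point is 39 mm above seat.
- cap: The same cap; origin at the centre of its lower rim, z up. It fits over the boss with 1.5 mm play a side, x along the recorder's x, either way round. Pushed on, force starts with the rim 12 mm above the seat plate, peaks near 13 N at 9 to 11 mm, falls away below 6 mm as ridges inside snap past the noses; then the rim lands on the plate.
- mouse: Black computer mouse, 100 x 58 x 32 mm, lying loose; leave alone.
- gauge_case: Closed wooden gauge case, 70 x 110 x 31 mm, loose; leave alone.
- weight: Small brass weight with a knob, 40 mm across, 60 mm tall, loose; leave alone.
- seat_plate: Thin bare metal plate, 88 (x) x 76 (y) x 2 mm, let into the top of the case round the boss, part of the recorder; its upper face is the case's top, 60 mm above the bench, on which the cap's rim lands. Origin at the centre of its underside.
There are look-alikes about, which are no part of the job. Of the things that look like the cap, take the one that is farthest from the robot's base at the start.

How it is judged:
By the outcome, as a careful person would: the job done as asked, in the order asked, and still so for the second after the job is handed in, while the arm keeps its last pose, push and grip.
It also fails if it takes over 72 s, if anything falls off the work surface, if the arm or the gripper's body presses on something with over 40 N, if the wrist force passes 120 N, or if a joint passes its speed limit or range.

## Robot

A 7-joint arm with a two-finger parallel gripper is mounted at the origin on the work surface. World frame = base frame: x ahead of the robot, y to its left, z up, the work surface at z = 0. Lengths are in m, angles in rad, forces in N, time in s.
With the tool pointing down it reaches from about 0.425 to 0.95 m from the base axis. Payload 4.7 kg.
Tool frame: the origin (TCP) lies at the very end of the fingers, on their centre line; the grasp point (between the pads) lies 19 mm behind it (ctrl.grip_depth is the x of the grasp point in the tool frame, in m); x points along the fingers, y is the direction in which the jaws open and shut, and the axes are right-handed (so a half turn about x gives the same grasp; the last joint's range is limited). The gripper opens to 87 mm and grips with 3 to 60 N. Pads are 19 mm wide; open, the fingers measure 117 mm over their backs; the gripper's body (75 mm by 190 mm) begins 51 mm behind the grasp point.
Start: joints at [1.202, 0.469, -0.049, 1.532, 0.024, 1.141, -0.082], TCP at [0.225, -0.636, 0.223] pointing down, gripper open.
Joint ranges: [-2.59, 2.59], [-0.33, 1.99], [-1.39, 1.29], [0.1, 2.45], [-1.04, 4.18], [0.21, 1.99], [-2.66, 2.66]. Speed limits (rad/s): [2.57, 2.57, 3.14, 3.14, 3.14, 3.14, 3.14].

## Interface

Orientations are given as a unit quaternion [w, x, y, z].
In Python, from plant import ctrl, cams gives the robot as it stands.
- The arm moves only by the tool send_rows, never from a script. Its argument "targets" is a list of rows, each an object with "xyz": the shift along the tool's x, y, z in mm, a list of three; "twist": the turn, a rotation vector about the tool's x, y, z in degrees, a list of three; "claw": the closure, from -1 (fully open) to 1 (shut). In form: [{"xyz": [tx, ty, tz], "twist": [ax, ay, az], "claw": claw}, ...]. A call has 1 to 5 rows; each row is the pose to reach, as a shift and turn from the pose commanded when the call began, along the tool's axes at that moment; what a row does not reach only later rows make up. A row lasts 1/10 s, in which the tool goes at most 50 mm and 8.59 degrees, less where a joint would pass 70% of its speed; a pose out of reach is approached as far as the arm can. A call with a gripper value outside its range is refused whole. The fingers move at their own pace and stop on an object; "newtons" is the grip in N (left out, the last holds). Time passes only in rows, so rows that repeat a pose let the fingers close. It gives the time, the measured TCP pose, the force and the opening at its end, in the units of the state.
- ctrl.observe(): the state, without advancing time (a new reading comes with each control period).
- cams.read_camera(name): name is "scene" or "side" or "wrist"; returns a dict with "frame" (420x560x3 uint8, blue, green, red), "range_z" (420x560 float32, m along the optical axis (not along the pixel's ray), 0 where there is no reading), "intrinsics" (3x3 intrinsics, pixels), "T" (4x4, takes a point from camera to world coordinates). Camera axes: x right, y up, looking along -z (the intrinsics and any distortion apply to the point x, -y, -z); pixel columns grow to the right and rows downward; lengths in m; the calibration is good to about 2 mm. A picture is of the moment at which its call begins.
- ctrl.job_done(): hands the job in, once; it reports no verdict.
The state is a dict: "time": time; "joint_pos": joint angles; "qd": joint speeds; "tau": joint torques, N m; "eef_pos": TCP position; "ee_rot": TCP orientation; "contact_force": force on the tool from outside, world axes, zero at the start; "torque": the same for the moment, N m; "gripper_width": opening from 0.0 (shut) to 1.0 (fully open).
Only numpy, scipy, OpenCV 4.12 (cv2) and the standard library are available. Lean on these libraries where they do the work, as an engineer would, in place of code of your own. Each camera call takes 0.05 s, during which the arm holds its last target.

## Working session

There is one attempt and no reset: what is moved stays moved. The work goes in short steps, Python scripts to look and compute and a tool call to move; the robot and the scene stay as the last step left them, time stands still between calls to the robot, and variables do not carry over. Pictures are saved under pics/ and viewed, and the job is handed in when it is done.

Besides the shell and the picture viewer there is one more tool, called after ">>>" as name([rows], argument=value, ...), one row to a line, values as JSON. send_rows: Moves the arm, as the interface text tells. Its arguments: {"type":"object","properties":{"targets":{"type":"array"},"newtons":{"type":"number"}},"required":["targets"]}

```bash
ls; mkdir -p pics; cat > h.py <<'E'
import numpy as np,cv2
from plant import ctrl,cams
def snap(n,f):
    c=cams.read_camera(n); cv2.imwrite(f'pics/{f}.png',c['frame']); np.savez(f'{f}.npz',**{k:c[k] for k in('frame','range_z','intrinsics','T')}); return c
def load(f): return dict(np.load(f'{f}.npz'))
def pts(c):
    K=c['intrinsics'];d=c['range_z'];h,w=d.shape;u,v=np.meshgrid(np.arange(w),np.arange(h))
    p=np.stack([(u-K[0,2])/K[0,0]*d,-(v-K[1,2])/K[1,1]*d,-d],-1)
    return p@c['T'][:3,:3].T+c['T'][:3,3]
E
python3 - <<'E'
from h import *
s=ctrl.observe();print(s, ctrl.grip_depth)
for n in('scene','side','wrist'):
    c=snap(n,n+'0');print(n,c['T'][:3,3].round(3),c['intrinsics'].round(1).tolist())
E
```

```text
pics
{'time': 0.0, 'joint_pos': array([ 1.20210756,  0.46947485, -0.04864858,  1.53370603,  0.02412834,
        1.14100688, -0.08230918]), 'qd': array([ 0.00092382,  0.00155813,  0.00107531,  0.00032576,  0.00041028,
        0.00081257, -0.00078795]), 'tau': array([ 2.62947233e-04, -5.07963538e+01, -8.04763846e-02, -2.36149997e+01,
       -6.13385020e-02,  3.79831321e-02,  1.74046727e-04]), 'eef_pos': array([ 0.22479732, -0.63581843,  0.22147198]), 'ee_rot': array([-0.11889035, -0.69677456, -0.12027972,  0.69706749]), 'contact_force': array([ 0.44307938,  0.28998719, -0.41774113]), 'torque': array([-0.0044179 ,  0.03399621,  0.00310791]), 'gripper_width': 0.9978641437217266} -0.0187
scene [1.038 0.478 0.888] [[422.7, 0.0, 277.0], [0.0, 422.7, 207.2], [0.0, 0.0, 1.0]]
side [0.072 0.607 0.809] [[416.6, 0.0, 280.5], [0.0, 416.6, 212.9], [0.0, 0.0, 1.0]]
wrist [ 0.3   -0.61   0.384] [[301.2, 0.0, 280.8], [0.0, 301.2, 209.9], [0.0, 0.0, 1.0]]
```

View pics/scene0.png

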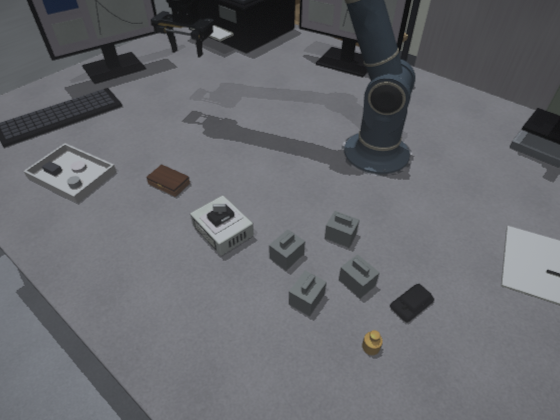

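View pics/side0.png

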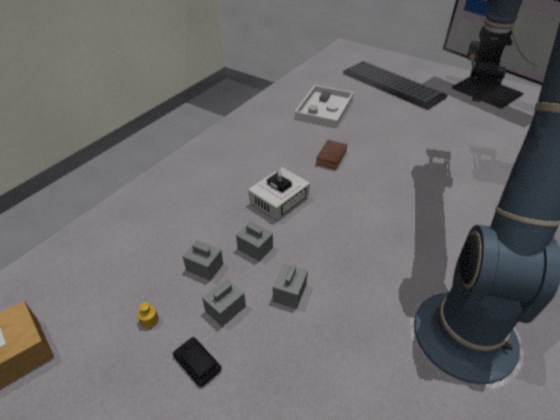

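View pics/wrist0.png

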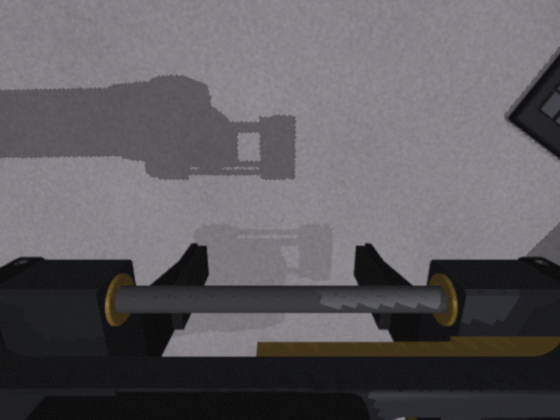

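Scene view: recorder at (222,222) with boss and key; four grey caps at (307,292), (359,274), (288,250), (342,228); the mouse, weight and brown case are clear of them. Now measuring with depth.

```bash
python3 - <<'E'
from h import *
for n in('scene0','side0'):
    c=load(n);P=pts(c);z=P[...,2]
    print(n)
    def rep(name,m,minn=12):
        k,lab,st,_=cv2.connectedComponentsWithStats(m.astype(np.uint8))
        for i in range(1,k):
            if st[i,4]<minn: continue
            q=P[lab==i];xy=q[:,:2].astype(np.float32);r=cv2.minAreaRect((xy*1000))
            print(name,st[i,:5],'med',q.mean(0).round(4),'rect',np.round(r[0],1),np.round(r[1],1),round(r[2],1),'R',np.hypot(*q.mean(0)[:2]).round(3))
    w=(P[...,0]>0.2)&(P[...,0]<1.0)&(abs(P[...,1])<0.75)&(c['range_z']>0)
    rep('z50-61',w&(z>.052)&(z<.064))
    rep('z72-84',w&(z>.070)&(z<.084))
    rep('z>100',w&(z>.100)&(z<.114))
E
```

```text
scene0
z50-61 [ 191  196   63   50 1269] med [ 0.58   -0.1209  0.0578] rect [ 573.1 -130.5] [143.9 110.6] 81.2 R 0.592
z50-61 [326 211  34  25 355] med [0.3778 0.1242 0.0557] rect [373. 121.] [62.7 70.9] 13.3 R 0.398
z50-61 [269 230  37  29 431] med [0.5253 0.0584 0.0556] rect [521.7  55.1] [60.7 73.9] 88.5 R 0.529
z50-61 [341 255  39  32 504] med [0.4738 0.241  0.0557] rect [469.3 239.1] [72.2 62. ] 81.7 R 0.532
z50-61 [289 270  38  36 568] med [0.591  0.1764 0.0557] rect [587.7 174.2] [75.4 60.4] 6.6 R 0.617
z50-61 [370 330  11  11  87] med [0.5908 0.3555 0.058 ] rect [590. 355.] [20.1 18.9] 77.6 R 0.69
z72-84 [207 204  28  21 246] med [ 0.579  -0.1241  0.078 ] rect [ 572.9 -127.2] [46.4 61.6] 79.5 R 0.592
z72-84 [336 213  17  10  84] med [0.3737 0.1221 0.0761] rect [372.7 121.1] [15.8 43.4] 13.7 R 0.393
z72-84 [280 232  15  14  85] med [0.5228 0.0563 0.0763] rect [521.7  55.2] [13.6 44.6] 90.0 R 0.526
z72-84 [353 258  17  16 107] med [0.4711 0.2402 0.076 ] rect [469.9 239.6] [43.3 13.5] 80.4 R 0.529
z72-84 [302 274  14  17 105] med [0.5895 0.1753 0.0768] rect [588.2 174.7] [43.8 1
[... 837 characters left out ...]
1 [  0 337  45  32 202] med [0.6986 0.5606 0.0578] rect [698.  560.6] [81.5 16.7] 83.1 R 0.896
z72-84 [267 172  25  18 216] med [ 0.5669 -0.1255  0.0768] rect [ 571.1 -128.9] [45.2 62.2] 80.2 R 0.581
z72-84 [246 223  16  11  84] med [0.5187 0.0557 0.0752] rect [519.6  55.4] [43.5 14.1] 3.2 R 0.522
z72-84 [192 242  18  11  99] med [0.5854 0.1745 0.0753] rect [586.5 173.3] [44.8 13.4] 9.0 R 0.611
z72-84 [285 265  11  17  98] med [0.3699 0.1223 0.0757] rect [371.  119.7] [12.6 45. ] 11.1 R 0.39
z72-84 [213 282  19  17 122] med [0.4671 0.2394 0.0752] rect [467.9 238.3] [44.  13.5] 79.9 R 0.525
z>100 [277 168   5   9  35] med [ 0.5687 -0.1289  0.1051] rect [ 569.4 -130.3] [ 9.4 32.5] 42.3 R 0.583
```

Both cameras agree: the target cap is the one at (0.587,0.174), yaw ≈7°, R 0.617 (farthest). The recorder is at (0.572,-0.131), yaw ≈-9.3°, and the key wing is at about -50°, so q≈0.71.

```bash
cat >> h.py <<'E'
from scipy.spatial.transform import Rotation as R
def rot(s): w,x,y,z=s['ee_rot']; return R.from_quat([x,y,z,w])
def down(yaw): # tool y at world yaw (deg), x down
    a=np.radians(yaw); y=np.array([np.cos(a),np.sin(a),0]); x=np.array([0,0,-1.]); return R.from_matrix(np.c_[x,y,np.cross(x,y)])
def st():
    s=ctrl.observe(); M=rot(s).as_matrix(); print('t',round(s['time'],2),'pos',(s['eef_pos']*1000).round(1),'yaw y',np.degrees(np.arctan2(M[1,1],M[0,1])).round(1),'tilt',np.degrees(np.arccos(-M[2,0])).round(2),'F',s['contact_force'].round(1),'T',s['torque'].round(2),'w',round(s['gripper_width']*87,1),'j1,j7',s['joint_pos'][[0,6]].round(2)); return s
def go(x,y,z,yaw):
    s=st();r=rot(s);d=r.inv().apply(np.array([x,y,z])-s['eef_pos']*1000); t=(r.inv()*down(yaw)).as_rotvec(degrees=True)
    print('xyz',d.round(1),'twist',t.round(1))
E
python3 - <<'E'
from h import *
print(rot(ctrl.observe()).as_matrix().round(3))
go(571.5,-131,200,40);go(571.5,-131,200,-140)
E
```

```text
[[-0.     0.333 -0.943]
 [ 0.001 -0.943 -0.333]
 [-1.    -0.001  0.   ]]
t 0.15 pos [ 224.8 -636.   221.7] yaw y -70.5 tilt 0.08 F [-1.   0.9  0.1] T [-0.01 -0.05  0.03] w 86.9 j1,j7 [ 1.2  -0.08]
xyz [  22.3 -360.5 -495.1] twist [-1.105e+02 -1.000e-01  1.000e-01]
t 0.15 pos [ 224.8 -636.   221.7] yaw y -70.5 tilt 0.08 F [-1.   0.9  0.1] T [-0.01 -0.05  0.03] w 86.9 j1,j7 [ 1.2  -0.08]
xyz [  22.3 -360.5 -495.1] twist [69.5  0.1  0.1]
```

>>> send_rows([
  {"xyz": [-40,-360,-495],"twist": [-110,0,0],"claw": -1},
  {"xyz": [-40,-360,-495],"twist": [-110,0,0],"claw": -1},
  {"xyz": [-40,-360,-495],"twist": [-110,0,0],"claw": -1},
  {"xyz": [-40,-360,-495],"twist": [-110,0,0],"claw": -1},
  {"xyz": [-40,-360,-495],"twist": [-110,0,0],"claw": -1},
], newtons=30)

```text
time: 0.65
eef_pos: [0.367, -0.4289, 0.2389]
ee_rot: [-0.368, -0.604, -0.368, 0.604]
contact_force: [1.6, -0.2, 0.2]
gripper_width: 0.997
```

```bash
python3 -c "
from h import *
go(571.5,-131,260,40)"
```

```text
t 0.65 pos [ 367.  -428.9  238.9] yaw y -27.2 tilt 0.01 F [ 1.6 -0.2  0.2] T [-0.03 -0.09  0.01] w 86.8 j1,j7 [1.02 0.23]
xyz [ -21.1   45.6 -358.4] twist [-67.2   0.    0. ]
```

>>> send_rows([
  {"xyz": [-20,45,-358],"twist": [-67,0,0],"claw": -1},
  {"xyz": [-20,45,-358],"twist": [-67,0,0],"claw": -1},
  {"xyz": [-20,45,-358],"twist": [-67,0,0],"claw": -1},
  {"xyz": [-20,45,-358],"twist": [-67,0,0],"claw": -1},
  {"xyz": [-20,45,-358],"twist": [-67,0,0],"claw": -1},
])

```text
time: 1.15
eef_pos: [0.5091, -0.224, 0.2529]
ee_rot: [0.564, 0.427, 0.564, -0.427]
contact_force: [0.2, -1.0, -0.4]
gripper_width: 1.001
```

```bash
python3 -c "
from h import *
go(571.5,-131,260,40)"
```

```text
t 1.15 pos [ 509.1 -224.   252.9] yaw y 15.7 tilt 0.03 F [ 0.2 -1.  -0.4] T [-0.04 -0.14 -0.03] w 87.1 j1,j7 [0.77 0.46]
xyz [ -7.2  85.3 -72.5] twist [-24.3   0.    0. ]
```

>>> send_rows([
  {"xyz": [-7,85,-72],"twist": [-24,0,0],"claw": -1},
  {"xyz": [-7,85,-72],"twist": [-24,0,0],"claw": -1},
  {"xyz": [-7,85,-72],"twist": [-24,0,0],"claw": -1},
  {"xyz": [-7,85,-72],"twist": [-24,0,0],"claw": -0.5},
  {"xyz": [-7,85,-72],"twist": [-24,0,0],"claw": -0.5},
])

```text
time: 1.65
eef_pos: [0.5706, -0.1349, 0.2591]
ee_rot: [0.638, 0.303, 0.639, -0.304]
contact_force: [-0.2, -0.9, 0.0]
gripper_width: 0.892
```

```bash
python3 -c "
from h import *
go(571.5,-131,260,40)
print(ctrl.observe()['joint_pos'].round(2))
c=snap('wrist','wrist1');P=pts(c);z=P[...,2]
for lo,hi in((.1,.115),(.07,.083),(.052,.065)):
    m=((z>lo)&(z<hi)&(c['range_z']>0)&(abs(P[...,0]-.57)<.1)&(abs(P[...,1]+.13)<.1))
    k,lab,s,_=cv2.connectedComponentsWithStats(m.astype(np.uint8))
    for i in range(1,k):
        if s[i,4]>80:
            q=P[lab==i];print(lo,s[i],q.mean(0).round(4),[np.round(a,1) for a in cv2.minAreaRect((q[:,:2]*1000).astype(np.float32))])
"
```

```text
t 1.65 pos [ 570.6 -134.9  259.1] yaw y 39.2 tilt 0.09 F [-0.2 -0.9  0. ] T [ 0.02 -0.07  0.04] w 77.6 j1,j7 [0.65 0.63]
xyz [-0.9  3.1 -2.5] twist [-0.8 -0.   0.1]
[ 0.65  0.36 -0.64  1.68  0.23  1.18  0.63]
0.1 [278 179  10  31 275] [ 0.5694 -0.1332  0.1078] [array([ 569.9, -133.6]), array([ 9.8, 33.1]), np.float64(39.6)]
0.07 [ 253  158   59   60 1554] [ 0.5683 -0.1318  0.0794] [array([ 570., -134.]), array([47.8, 60. ]), np.float64(81.5)]
0.052 [ 213  113  140  136 7962] [ 0.5672 -0.1294  0.0588] [array([ 570.3, -134.3]), array([140.2, 111.6]), np.float64(81.0)]
```

View pics/wrist1.png

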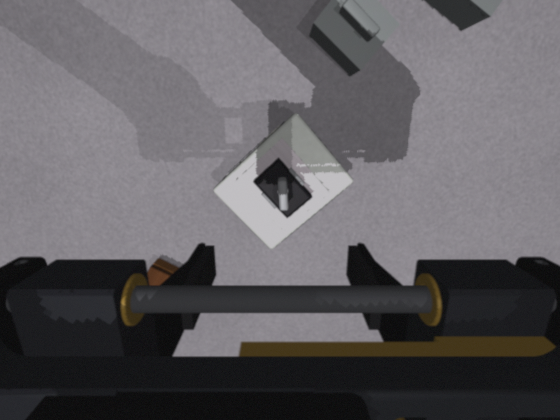

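Wrist view: the key wing is at columns 278-288, rows 179-210, lined up with the jaws. Recorder yaw is about -9.0°. The cameras differ by ~2.5 mm in y, so I'll descend part way and look again once settled.

>>> send_rows([
  {"xyz": [50,1,-2],"twist": [-1,0,0],"claw": -0.5},
  {"xyz": [100,1,-2],"twist": [-1,0,0],"claw": -0.5},
  {"xyz": [120,1,-2],"twist": [-1,0,0],"claw": -0.5},
  {"xyz": [120,1,-2],"twist": [-1,0,0],"claw": -0.5},
  {"xyz": [120,1,-2],"twist": [-1,0,0],"claw": -0.5},
])

```text
time: 2.2
eef_pos: [0.5709, -0.133, 0.1403]
ee_rot: [0.642, 0.297, 0.641, -0.298]
contact_force: [0.5, 0.7, 1.0]
gripper_width: 0.75
```

```bash
python3 -c "
from h import *
s=st();r=rot(s)
c=snap('wrist','wrist2');P=pts(c);z=P[...,2];
Q=r.inv().apply((P-s['eef_pos']).reshape(-1,3)*1000).reshape(P.shape)
for lo,hi in((.1,.115),(.07,.083),(.052,.065)):
    m=((z>lo)&(z<hi)&(c['range_z']>0)&(abs(P[...,0]-.57)<.1)&(abs(P[...,1]+.13)<.1))
    k,lab,ss,_=cv2.connectedComponentsWithStats(m.astype(np.uint8))
    for i in range(1,k):
        if ss[i,4]>80:
            q=P[lab==i];print(lo,ss[i],q.mean(0).round(4),Q[lab==i].mean(0).round(1),[np.round(a,1) for a in cv2.minAreaRect((q[:,:2]*1000).astype(np.float32))])
v=(c['range_z']>0)&(abs(Q[...,0]+10)<8)&(abs(Q[...,2])<15)
for sg in(1,-1):
    q=Q[v&(sg*Q[...,1]>0)&(abs(Q[...,1])>25)];print(sg,len(q),np.percentile(q[:,1],[2,10,50,90,98]).round(1) if len(q) else '')
"
```

```text
t 2.2 pos [ 570.9 -133.   140.3] yaw y 40.2 tilt 0.05 F [0.5 0.7 1. ] T [ 0.04 -0.15 -0.07] w 65.3 j1,j7 [0.61 0.57]
0.1 [274 213  16  48 643] [ 0.5692 -0.1326  0.1076] [32.8 -1.  -1.4] [array([ 570.3, -133.8]), array([10. , 33.6]), np.float64(43.0)]
0.07 [ 238  179   86   86 3219] [ 0.5675 -0.1305  0.0794] [61.  -1.  -4.2] [array([ 570.5, -134. ]), array([47.7, 60.3]), np.float64(81.0)]
0.052 [  182   112   201   173 15017] [ 0.565  -0.1241  0.0589] [ 81.4   1.2 -10.6] [array([ 570.7, -133.7]), array([139.2, 111.8]), np.float64(81.1)]
1 394 [31.1 31.2 32.1 38.4 39.9]
-1 394 [-42.5 -41.1 -34.9 -34.  -33.9]
```

View pics/wrist2.png

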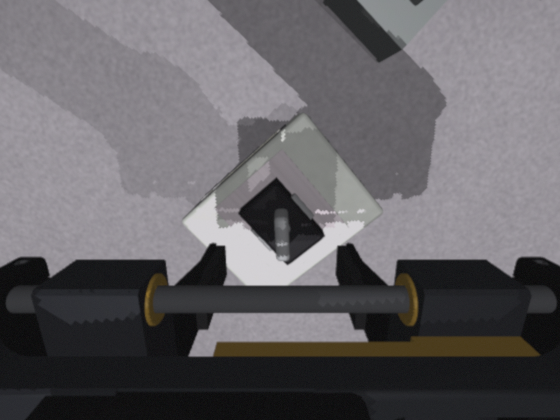

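Settled view: key at columns 274-290, rows 213-261. It is within 0.5 mm of the finger midline (the wrist camera itself reads 1.4 mm off in tool y). Descend and grip.

>>> send_rows([
  {"xyz": [30,0.5,0],"twist": [-1,0,0],"claw": -0.5},
  {"xyz": [55,0.5,0],"twist": [-1,0,0],"claw": -0.5},
  {"xyz": [55,0.5,0],"twist": [-1,0,0],"claw": -0.5},
  {"xyz": [55,0.5,0],"twist": [-1,0,0],"claw": 0.2},
  {"xyz": [55,0.5,0],"twist": [-1,0,0],"claw": 1},
], newtons=15)

```text
time: 2.75
eef_pos: [0.5729, -0.1314, 0.087]
ee_rot: [0.646, 0.291, 0.643, -0.291]
contact_force: [-0.0, -0.0, -0.2]
gripper_width: 0.641
```

>>> send_rows([
  {"xyz": [0,0,0],"twist": [0,0,0],"claw": 1},
  {"xyz": [0,0,0],"twist": [0,0,0],"claw": 1},
  {"xyz": [0,0,0],"twist": [0,0,0],"claw": 1},
  {"xyz": [0,0,0],"twist": [0,0,0],"claw": 1},
  {"xyz": [0,0,0],"twist": [0,0,0],"claw": 1},
])

```text
time: 3.25
eef_pos: [0.5712, -0.1312, 0.0847]
ee_rot: [0.645, 0.291, 0.644, -0.291]
contact_force: [0.6, -0.5, 0.0]
gripper_width: 0.199
```

```bash
python3 -c "
from h import *
st()"
```

```text
t 3.25 pos [ 571.2 -131.2   84.7] yaw y 41.4 tilt 0.01 F [ 0.6 -0.5  0. ] T [-0.01 -0.14  0.01] w 17.3 j1,j7 [0.58 0.54]
```

>>> send_rows([
  {"xyz": [0,-0.5,1],"twist": [0,0,0],"claw": 1},
  {"xyz": [0,-0.5,1],"twist": [0,0,0],"claw": 1},
  {"xyz": [0,-0.5,1],"twist": [0,0,0],"claw": 1},
  {"xyz": [0,-0.5,1],"twist": [0,0,0],"claw": 1},
], newtons=25)

```text
time: 3.65
eef_pos: [0.5709, -0.1321, 0.0846]
ee_rot: [0.644, 0.291, 0.645, -0.291]
contact_force: [-4.5, 0.8, 3.1]
gripper_width: 0.112
```

```bash
python3 -c "
from h import *
st()"
```

```text
t 3.65 pos [ 570.9 -132.1   84.6] yaw y 41.4 tilt 0.08 F [-4.5  0.8  3.1] T [ 0.19  0.63 -0.07] w 9.7 j1,j7 [0.58 0.54]
```

>>> send_rows([
  {"xyz": [0,0,0],"twist": [6,0,0],"claw": 1},
  {"xyz": [0,0,0],"twist": [13,0,0],"claw": 1},
  {"xyz": [0,0,0],"twist": [20,0,0],"claw": 1},
  {"xyz": [0,0,0],"twist": [20,0,0],"claw": 1},
])

```text
time: 4.05
eef_pos: [0.5713, -0.1318, 0.0846]
ee_rot: [0.584, 0.398, 0.584, -0.398]
contact_force: [-3.0, 1.5, 1.2]
gripper_width: 0.112
```

```bash
python3 -c "
from h import *
st()"
```

```text
t 4.05 pos [ 571.3 -131.8   84.6] yaw y 21.4 tilt 0.02 F [-3.   1.5  1.2] T [ 0.27  0.43 -0.07] w 9.7 j1,j7 [0.52 0.24]
```

>>> send_rows([
  {"xyz": [0,0,0],"twist": [8,0,0],"claw": 1},
  {"xyz": [0,0,0],"twist": [16,0,0],"claw": 1},
  {"xyz": [0,0,0],"twist": [24,0,0],"claw": 1},
  {"xyz": [0,0,0],"twist": [32,0,0],"claw": 1},
  {"xyz": [0,0,0],"twist": [40,0,0],"claw": 1},
])

```text
time: 4.55
eef_pos: [0.5725, -0.1318, 0.0847]
ee_rot: [0.413, 0.575, 0.412, -0.574]
contact_force: [0.3, 0.5, -0.8]
gripper_width: 0.113
```

>>> send_rows([
  {"xyz": [0,0,0],"twist": [8,0,0],"claw": 1},
  {"xyz": [0,0,0],"twist": [16,0,0],"claw": 1},
  {"xyz": [0,0,0],"twist": [24,0,0],"claw": 1},
  {"xyz": [0,0,0],"twist": [32,0,0],"claw": 1},
  {"xyz": [0,0,0],"twist": [38,0,0],"claw": 1},
])

```text
time: 5.05
eef_pos: [0.5733, -0.1324, 0.0847]
ee_rot: [0.204, 0.679, 0.202, -0.676]
contact_force: [2.8, -1.6, -1.9]
gripper_width: 0.113
```

```bash
python3 -c "
from h import *
st();print(ctrl.observe()['joint_pos'].round(2))"
```

```text
t 5.05 pos [ 573.3 -132.4   84.7] yaw y -56.6 tilt 0.23 F [ 2.8 -1.6 -1.9] T [-0.02 -0.47  0.13] w 9.8 j1,j7 [ 0.27 -0.92]
[ 0.27  0.49 -0.15  1.87  0.1   0.79 -0.92]
```

>>> send_rows([
  {"xyz": [0,0,0],"twist": [0,0,0],"claw": -0.4},
  {"xyz": [0,0,0],"twist": [0,0,0],"claw": -0.4},
  {"xyz": [-20,0,0],"twist": [0,0,0],"claw": -0.4},
  {"xyz": [-45,0,0],"twist": [0,0,0],"claw": -0.4},
  {"xyz": [-45,0,0],"twist": [0,0,0],"claw": -0.4},
])

```text
time: 5.55
eef_pos: [0.5738, -0.1328, 0.1329]
ee_rot: [0.205, 0.679, 0.203, -0.675]
contact_force: [0.8, -0.2, -0.2]
gripper_width: 0.481
```

```bash
python3 -c "
from h import *
s=st();r=rot(s)
c=snap('wrist','wrist3');P=pts(c);z=P[...,2];
Q=r.inv().apply((P-s['eef_pos']).reshape(-1,3)*1000).reshape(P.shape)
for lo,hi in((.1,.115),(.07,.083),(.052,.065)):
    m=((z>lo)&(z<hi)&(c['range_z']>0)&(abs(P[...,0]-.57)<.1)&(abs(P[...,1]+.13)<.1))
    k,lab,ss,_=cv2.connectedComponentsWithStats(m.astype(np.uint8))
    for i in range(1,k):
        if ss[i,4]>80:
            q=P[lab==i];print(lo,ss[i],q.mean(0).round(4),Q[lab==i].mean(0).round(1),[np.round(a,1) for a in cv2.minAreaRect((q[:,:2]*1000).astype(np.float32))])
"
```

```text
t 5.55 pos [ 573.8 -132.8  132.9] yaw y -56.4 tilt 0.38 F [ 0.8 -0.2 -0.2] T [ 0.   -0.04  0.01] w 41.9 j1,j7 [ 0.28 -0.91]
0.1 [272 218  15  49 675] [ 0.5728 -0.1325  0.1076] [25.3 -0.9  0.8] [array([ 571.6, -133.1]), array([33.1,  9.5]), np.float64(33.6)]
0.07 [ 235  183   90   87 3427] [ 0.5749 -0.1311  0.0794] [53.5 -1.1 -1.5] [array([ 570.9, -133.8]), array([48.3, 60.5]), np.float64(81.1)]
0.052 [  176   114   206   171 14555] [ 0.5824 -0.1223  0.0589] [ 74.   -4.3 -12.5] [array([ 571. , -133.3]), array([139. , 111.4]), np.float64(81.0)]
```

View pics/wrist3.png

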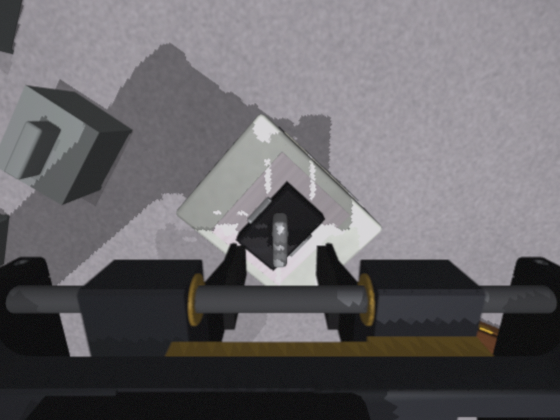

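The key (272-287, 218-267) followed: its wing is now at 33.6°, so q≈2.40. Swing back 180° above it for the next grip.

>>> send_rows([
  {"xyz": [-5,0,0],"twist": [-42,0,0],"claw": -0.4},
  {"xyz": [-5,0,0],"twist": [-42,0,0],"claw": -0.4},
  {"xyz": [-5,0,0],"twist": [-42,0,0],"claw": -0.4},
  {"xyz": [-5,0,0],"twist": [-42,0,0],"claw": -0.4},
  {"xyz": [-5,0,0],"twist": [-42,0,0],"claw": -0.4},
])

```text
time: 6.1
eef_pos: [0.5707, -0.1323, 0.1335]
ee_rot: [-0.434, -0.557, -0.435, 0.558]
contact_force: [0.4, 0.1, 0.2]
gripper_width: 0.698
```

>>> send_rows([
  {"xyz": [0,0,0],"twist": [-42,0,0],"claw": -0.4},
  {"xyz": [0,0,0],"twist": [-42,0,0],"claw": -0.4},
  {"xyz": [0,0,0],"twist": [-42,0,0],"claw": -0.4},
  {"xyz": [0,0,0],"twist": [-42,0,0],"claw": -0.4},
  {"xyz": [0,0,0],"twist": [-42,0,0],"claw": -0.4},
])

```text
time: 6.6
eef_pos: [0.5707, -0.1323, 0.1335]
ee_rot: [0.605, 0.365, 0.606, -0.365]
contact_force: [0.3, -0.5, 0.1]
gripper_width: 0.703
```

>>> send_rows([
  {"xyz": [0,0,0],"twist": [-42,0,0],"claw": -0.4},
  {"xyz": [0,0,0],"twist": [-42,0,0],"claw": -0.4},
  {"xyz": [0,0,0],"twist": [-42,0,0],"claw": -0.4},
  {"xyz": [0,0,0],"twist": [-42,0,0],"claw": -0.4},
  {"xyz": [0,0,0],"twist": [-42,0,0],"claw": -0.4},
])

```text
time: 7.1
eef_pos: [0.5707, -0.1323, 0.1336]
ee_rot: [0.696, 0.124, 0.697, -0.124]
contact_force: [-0.3, -0.4, 0.3]
gripper_width: 0.701
```

>>> send_rows([
  {"xyz": [0,0,0],"twist": [-42,0,0],"claw": -0.4},
  {"xyz": [0,0,0],"twist": [-42,0,0],"claw": -0.4},
  {"xyz": [0,0,0],"twist": [-42,0,0],"claw": -0.4},
  {"xyz": [0,0,0],"twist": [-42,0,0],"claw": -0.4},
  {"xyz": [0,0,0],"twist": [-42,0,0],"claw": -0.4},
])

```text
time: 7.6
eef_pos: [0.5708, -0.1324, 0.1336]
ee_rot: [0.694, -0.134, 0.695, 0.134]
contact_force: [1.2, 0.5, -0.2]
gripper_width: 0.7
```

```bash
python3 -c "
from h import *
go(572,-132.4,110,123.6);print(ctrl.observe()['joint_pos'].round(2))"
```

```text
t 7.6 pos [ 570.8 -132.4  133.6] yaw y 111.8 tilt 0.09 F [ 1.2  0.5 -0.2] T [ 0.16 -0.15 -0.06] w 60.9 j1,j7 [0.77 1.68]
xyz [23.6 -0.5  1.2] twist [-11.8  -0.1  -0.1]
[ 0.77  0.56 -0.84  1.81  0.49  1.    1.68]
```

>>> send_rows([
  {"xyz": [0,-0.5,1],"twist": [-8,0,0],"claw": -0.4},
  {"xyz": [0,-0.5,1],"twist": [-12,0,0],"claw": -0.4},
  {"xyz": [25,-0.5,1],"twist": [-12,0,0],"claw": -0.4},
  {"xyz": [49,-0.5,1],"twist": [-12,0,0],"claw": 0},
  {"xyz": [49,-0.5,1],"twist": [-12,0,0],"claw": 1},
])

```text
time: 8.1
eef_pos: [0.57, -0.1326, 0.0822]
ee_rot: [0.675, -0.203, 0.679, 0.205]
contact_force: [-0.7, -0.5, -0.1]
gripper_width: 0.598
```

>>> send_rows([
  {"xyz": [0,0,0],"twist": [0,0,0],"claw": 1},
  {"xyz": [0,0,0],"twist": [0,0,0],"claw": 1},
  {"xyz": [0,0,0],"twist": [0,0,0],"claw": 1},
  {"xyz": [0,0,0],"twist": [0,0,0],"claw": 1},
  {"xyz": [0,0,0],"twist": [0,0,0],"claw": 1},
])

```text
time: 8.6
eef_pos: [0.5728, -0.1324, 0.0862]
ee_rot: [0.677, -0.204, 0.677, 0.203]
contact_force: [0.1, 1.3, -0.3]
gripper_width: 0.147
```

```bash
python3 -c "
from h import *
st()"
```

```text
t 8.6 pos [ 572.8 -132.4   86.2] yaw y 123.4 tilt 0.05 F [ 0.1  1.3 -0.3] T [ 0.15 -0.1  -0.03] w 12.8 j1,j7 [0.76 1.81]
```

>>> send_rows([
  {"xyz": [0,0,0],"twist": [0,0,0],"claw": 1},
  {"xyz": [0,0,0],"twist": [0,0,0],"claw": 1},
  {"xyz": [0,0,0],"twist": [8,0,0],"claw": 1},
  {"xyz": [0,0,0],"twist": [16,0,0],"claw": 1},
  {"xyz": [0,0,0],"twist": [24,0,0],"claw": 1},
])

```text
time: 9.1
eef_pos: [0.5731, -0.1331, 0.0862]
ee_rot: [0.705, -0.056, 0.704, 0.056]
contact_force: [0.6, -2.1, 0.7]
gripper_width: 0.113
```

>>> send_rows([
  {"xyz": [0,0,0],"twist": [8,0,0],"claw": 1},
  {"xyz": [0,0,0],"twist": [16,0,0],"claw": 1},
  {"xyz": [0,0,0],"twist": [24,0,0],"claw": 1},
  {"xyz": [0,0,0],"twist": [30,0,0],"claw": 1},
  {"xyz": [0,0,0],"twist": [30,0,0],"claw": 1},
])

```text
time: 9.6
eef_pos: [0.5731, -0.1337, 0.0861]
ee_rot: [0.696, 0.126, 0.695, -0.127]
contact_force: [0.9, -2.8, 2.9]
gripper_width: 0.114
```

```bash
python3 -c "
from h import *
st()"
```

```text
t 9.6 pos [ 573.1 -133.7   86.1] yaw y 69.4 tilt 0.15 F [ 0.9 -2.8  2.9] T [-0.72 -0.3   0.  ] w 9.9 j1,j7 [0.61 1.  ]
```

>>> send_rows([
  {"xyz": [0,0,0],"twist": [4,0,0],"claw": 1},
  {"xyz": [0,0,0],"twist": [8,0,0],"claw": 1},
  {"xyz": [0,0,0],"twist": [12,0,0],"claw": 1},
  {"xyz": [0,0,0],"twist": [12,0,0],"claw": 1},
])

```text
time: 10.0
eef_pos: [0.573, -0.1339, 0.0861]
ee_rot: [0.679, 0.197, 0.678, -0.199]
contact_force: [-0.2, -4.6, 3.5]
gripper_width: 0.112
```

```bash
python3 -c "
from h import *
st()"
```

```text
t 10.0 pos [ 573.  -133.9   86.1] yaw y 57.5 tilt 0.14 F [-0.2 -4.6  3.5] T [-1.06 -0.19  0.  ] w 9.7 j1,j7 [0.58 0.83]
```

>>> send_rows([
  {"xyz": [0,0,0],"twist": [2,0,0],"claw": 1},
  {"xyz": [0,0,0],"twist": [4,0,0],"claw": 1},
  {"xyz": [0,0,0],"twist": [4,0,0],"claw": 1},
])

```text
time: 10.3
eef_pos: [0.5729, -0.134, 0.0861]
ee_rot: [0.672, 0.22, 0.671, -0.222]
contact_force: [-0.5, -5.4, 3.9]
gripper_width: 0.11
```

```bash
python3 -c "
from h import *
st()"
```

```text
t 10.3 pos [ 572.9 -134.    86.1] yaw y 53.5 tilt 0.15 F [-0.5 -5.4  3.9] T [-1.22 -0.15  0.39] w 9.6 j1,j7 [0.57 0.77]
```

>>> send_rows([
  {"xyz": [0,0,0],"twist": [2,0,0],"claw": 1},
  {"xyz": [0,0,0],"twist": [4,0,0],"claw": 1},
  {"xyz": [0,0,0],"twist": [4,0,0],"claw": 1},
])

```text
time: 10.6
eef_pos: [0.5729, -0.1339, 0.0861]
ee_rot: [0.664, 0.244, 0.663, -0.245]
contact_force: [-1.4, -6.1, 3.9]
gripper_width: 0.126
```

```bash
python3 -c "
from h import *
st()"
```

```text
t 10.6 pos [ 572.9 -133.9   86.1] yaw y 49.6 tilt 0.16 F [-1.4 -6.1  3.9] T [-1.26 -0.18  0.49] w 11.0 j1,j7 [0.56 0.71]
```

Torque rose to 0.49 N m and the jaws are being wedged open (11 mm), so the key is at its hard stop. Release straight off and check.

>>> send_rows([
  {"xyz": [0,0,0],"twist": [0,0,0],"claw": -0.4},
  {"xyz": [0,0,0],"twist": [0,0,0],"claw": -0.4},
  {"xyz": [-25,0,0],"twist": [0,0,0],"claw": -0.4},
  {"xyz": [-60,0,0],"twist": [0,0,0],"claw": -0.4},
  {"xyz": [-60,0,0],"twist": [0,0,0],"claw": -0.4},
])

```text
time: 11.1
eef_pos: [0.5755, -0.1307, 0.1496]
ee_rot: [0.666, 0.246, 0.661, -0.244]
contact_force: [-0.2, 0.6, -0.6]
gripper_width: 0.494
```

>>> send_rows([
  {"xyz": [0,0,0],"twist": [0,0,0],"claw": -0.4},
  {"xyz": [0,0,0],"twist": [0,0,0],"claw": -0.4},
])

```text
time: 11.3
eef_pos: [0.5716, -0.1317, 0.1445]
ee_rot: [0.662, 0.245, 0.664, -0.245]
contact_force: [-0.4, -0.3, -0.8]
gripper_width: 0.657
```

```bash
cat > w.py <<'E'
from h import *
import sys
s=st();r=rot(s)
c=snap('wrist',sys.argv[1]);P=pts(c);z=P[...,2];
Q=r.inv().apply((P-s['eef_pos']).reshape(-1,3)*1000).reshape(P.shape)
X,Y=float(sys.argv[2]),float(sys.argv[3])
for lo,hi in((.1,.115),(.07,.083),(.052,.065)):
    m=((z>lo)&(z<hi)&(c['range_z']>0)&(abs(P[...,0]-X)<.1)&(abs(P[...,1]-Y)<.1))
    k,lab,ss,_=cv2.connectedComponentsWithStats(m.astype(np.uint8))
    for i in range(1,k):
        if ss[i,4]>80:
            q=P[lab==i];print(lo,ss[i],q.mean(0).round(4),Q[lab==i].mean(0).round(1),[np.round(a,1) for a in cv2.minAreaRect((q[:,:2]*1000).astype(np.float32))])
v=(c['range_z']>0)&(abs(Q[...,0]+10)<8)&(abs(Q[...,2])<15)
for sg in(1,-1):
    q=Q[v&(sg*Q[...,1]>0)&(abs(Q[...,1])>15)];print(sg,len(q),np.percentile(q[:,1],[2,10,50]).round(1) if len(q) else '',np.percentile(q[:,1],[50,90,98]).round(1) if len(q) else '')
E
python3 w.py wrist4 .571 -.133
```

```text
t 11.3 pos [ 571.6 -131.7  144.5] yaw y 49.5 tilt 0.14 F [-0.4 -0.3 -0.8] T [ 0.09 -0.1   0.01] w 57.2 j1,j7 [0.58 0.75]
0.1 [271 212  17  47 627] [ 0.569  -0.1329  0.1075] [37.  -2.5 -1.1] [array([ 570.3, -134. ]), array([10.1, 34.2]), np.float64(54.7)]
0.07 [ 239  179   80   85 3077] [ 0.5668 -0.1309  0.0793] [65.1 -2.4 -4. ] [array([ 570.4, -134. ]), array([47.7, 60.2]), np.float64(81.0)]
0.052 [  180   118   197   167 14505] [ 0.5641 -0.1255  0.0589] [85.6 -0.1 -9.5] [array([ 570.6, -133.7]), array([139.3, 111.6]), np.float64(81.0)]
1 375 [27.  27.1 28.4] [28.4 34.3 35.8]
-1 377 [-38.6 -37.1 -31. ] [-31.  -29.8 -29.7]
```

View pics/wrist4.png

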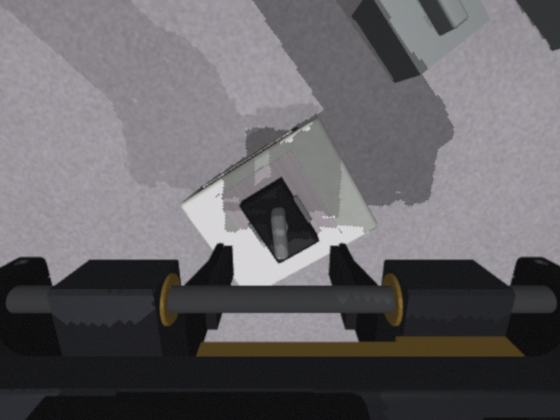

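q = 3.60: the key is fully wound. The circle the TCP made while turning puts the key axis at ≈(571.8,-133.2), which agrees with the corrected wrist view. Now to the cap.

```bash
python3 -c "
from h import *
go(587,174,190,97)"
```

```text
t 11.35 pos [ 571.5 -131.8  144.3] yaw y 49.5 tilt 0.16 F [-0.6 -0.3 -0.5] T [ 0.05 -0.15  0.  ] w 58.8 j1,j7 [0.58 0.75]
xyz [ -45.4  242.4 -187.2] twist [-47.5  -0.2  -0. ]
```

>>> send_rows([
  {"xyz": [-40,10,-8],"twist": [-5,0,0],"claw": -0.4},
  {"xyz": [-45,242,-187],"twist": [-47,0,0],"claw": -0.4},
  {"xyz": [-45,242,-187],"twist": [-47,0,0],"claw": -0.4},
  {"xyz": [-45,242,-187],"twist": [-47,0,0],"claw": -0.4},
  {"xyz": [-45,242,-187],"twist": [-47,0,0],"claw": -0.4},
])

```text
time: 11.85
eef_pos: [0.5825, 0.0818, 0.1881]
ee_rot: [0.706, 0.005, 0.708, -0.005]
contact_force: [1.4, -0.1, -0.4]
gripper_width: 0.703
```

```bash
python3 -c "
from h import *
go(587,174,190,97)"
```

```text
t 11.85 pos [582.5  81.8 188.1] yaw y 89.1 tilt 0.1 F [ 1.4 -0.1 -0.4] T [ 0.11 -0.15  0.01] w 61.1 j1,j7 [0.37 1.01]
xyz [-1.9 92.2  3.1] twist [-7.9 -0.1  0. ]
```

>>> send_rows([
  {"xyz": [0,92,3],"twist": [-8,0,0],"claw": -0.4},
  {"xyz": [0,92,3],"twist": [-8,0,0],"claw": -0.4},
  {"xyz": [0,92,3],"twist": [-8,0,0],"claw": -0.4},
  {"xyz": [0,92,3],"twist": [-8,0,0],"claw": -0.4},
  {"xyz": [0,92,3],"twist": [-8,0,0],"claw": -0.4},
])

```text
time: 12.35
eef_pos: [0.5882, 0.1703, 0.188]
ee_rot: [0.705, -0.042, 0.707, 0.041]
contact_force: [0.2, -0.0, 0.3]
gripper_width: 0.705
```

```bash
python3 w.py wrist5 .587 .174
```

```text
t 12.35 pos [588.2 170.3 188. ] yaw y 96.7 tilt 0.13 F [ 0.2 -0.   0.3] T [ 0.1  -0.17 -0.01] w 61.3 j1,j7 [0.22 0.98]
0.07 [277 182  13  46 588] [0.5845 0.171  0.0779] [110.1   1.3  -3.4] [array([585.5, 171.2]), array([43.2, 11.6]), np.float64(6.6)]
0.052 [188  84  12  76 682] [0.5191 0.0782 0.0562] [132.  -83.2 -79.1] [array([521.2,  78.1]), array([ 8.2, 68.4]), np.float64(89.7)]
0.052 [322 101  78  26 874] [0.4924 0.2378 0.0562] [131.9  78.4 -87. ] [array([490.2, 232.2]), array([71.2, 14.8]), np.float64(82.6)]
0.052 [ 253  165   60   69 3394] [0.5836 0.1706 0.0563] [131.7   1.1  -4.3] [array([586.1, 171.1]), array([71.5, 59. ]), np.float64(7.3)]
1 389 [29.5 29.5 30.7] [30.7 36.8 38.1]
-1 385 [-39.8 -38.5 -32.2] [-32.2 -31.1 -31. ]
```

View pics/wrist5.png

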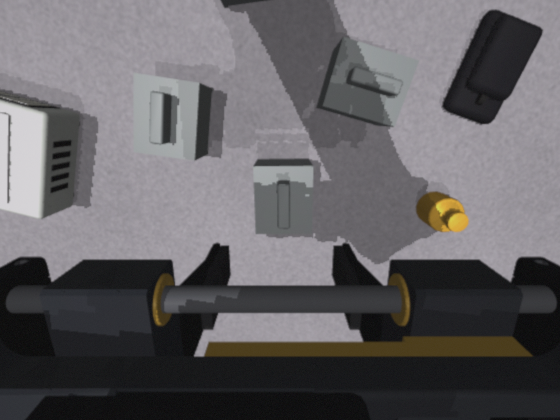

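Cap (253-313, 165-234) with its rib at columns 277-290: yaw 7.2°, and after bias correction at (586.7,172.3). Neighbours are clear of the fingers. Descend on the rib.

```bash
python3 -c "
from h import *
go(586.7,172.3,58.5,97.2)"
```

```text
t 12.4 pos [588.4 169.8 188.2] yaw y 96.6 tilt 0.11 F [ 0.3 -0.4 -0.8] T [ 0.08 -0.17 -0.01] w 61.1 j1,j7 [0.23 0.98]
xyz [129.7   2.8  -1.2] twist [-0.6 -0.1  0.1]
```

>>> send_rows([
  {"xyz": [40,3,-1],"twist": [-0.5,0,0],"claw": -0.4},
  {"xyz": [80,3,-1],"twist": [-0.5,0,0],"claw": -0.4},
  {"xyz": [100,3,-1],"twist": [-0.5,0,0],"claw": -0.4},
  {"xyz": [100,3,-1],"twist": [-0.5,0,0],"claw": -0.4},
  {"xyz": [100,3,-1],"twist": [-0.5,0,0],"claw": -0.4},
])

```text
time: 12.9
eef_pos: [0.5875, 0.1739, 0.0895]
ee_rot: [0.706, -0.044, 0.706, 0.044]
contact_force: [0.0, 0.0, 0.6]
gripper_width: 0.699
```

```bash
python3 w.py wrist6 .587 .174; python3 -c "
from h import *
go(586.7,172.3,58.5,97.2)"
```

```text
t 12.9 pos [587.5 173.9  89.5] yaw y 97.2 tilt 0.02 F [0.  0.  0.6] T [ 0.11 -0.1  -0.03] w 60.9 j1,j7 [0.17 0.9 ]
0.1 [202 250  26  35 390] [0.5836 0.1393 0.1078] [-18.3 -33.8  -8.1] [array([587.6, 141.5]), array([22.4,  8.3]), np.float64(32.1)]
0.1 [334 250  27  35 396] [0.5752 0.2051 0.1079] [-18.4  32.5  -8.2] [array([579.3, 203.9]), array([ 8.4, 22. ]), np.float64(70.6)]
0.07 [ 269  214   19   67 1255] [0.584  0.1711 0.0779] [11.6 -2.4 -3.8] [array([585.8, 171.1]), array([43.7, 11.8]), np.float64(7.4)]
0.052 [ 135   65   19  115 1716] [0.5184 0.0785 0.0561] [ 33.4 -86.  -80.4] [array([521.4,  78.3]), array([ 9.1, 68.8]), np.float64(89.6)]
0.052 [ 337   93  119   40 2032] [0.4925 0.2377 0.0562] [ 33.3  75.2 -86.3] [array([489.9, 232.6]), array([71.6, 15. ]), np.float64(82.0)]
0.052 [ 234  187   89   96 6783] [0.5822 0.1708 0.0563] [33.2 -2.4 -5.6] [array([586.2, 171.3]), array([71.7, 59.2]), np.float64(7.3)]
1 387 [29.6 29.6 30.7] [30.7 36.9 38.3]
-1 382 [-39.8 -38.3 -32.2] [-32.2 -31.1 -31. ]
t 12.95 pos [588.  174.5  90.4] yaw y 97.2 tilt 0.12 F [ 0.4 -0.1  0.4] T [ 0.15 -0.18  0.01] w 60.7 j1,j7 [0.17 0.9 ]
xyz [31.9 -2.1 -1.6] twist [ 0.   0.1 -0. ]
```

>>> send_rows([
  {"xyz": [16,-1.8,-1.3],"twist": [0,0,0],"claw": -0.4},
  {"xyz": [31,-1.8,-1.3],"twist": [0,0,0],"claw": -0.4},
  {"xyz": [31,-1.8,-1.3],"twist": [0,0,0],"claw": -0.4},
  {"xyz": [31,-1.8,-1.3],"twist": [0,0,0],"claw": 0},
  {"xyz": [31,-1.8,-1.3],"twist": [0,0,0],"claw": 0.6},
], newtons=15)

```text
time: 13.45
eef_pos: [0.5861, 0.1734, 0.0584]
ee_rot: [0.706, -0.045, 0.705, 0.045]
contact_force: [-0.1, 0.2, -0.1]
gripper_width: 0.596
```

```bash
python3 -c "
from h import *
go(586.7,172.3,58.5,97.2)"
```

```text
t 13.45 pos [586.1 173.4  58.4] yaw y 97.3 tilt 0.04 F [-0.1  0.2 -0.1] T [ 0.12 -0.13 -0.02] w 51.9 j1,j7 [0.15 0.88]
xyz [-0.1 -1.1  0.5] twist [ 0.1  0.  -0. ]
```

Close gently, then firm up.

>>> send_rows([
  {"xyz": [0,-0.5,0.5],"twist": [0,0,0],"claw": 1},
  {"xyz": [0,-0.5,0.5],"twist": [0,0,0],"claw": 1},
  {"xyz": [0,-0.5,0.5],"twist": [0,0,0],"claw": 1},
  {"xyz": [0,-0.5,0.5],"twist": [0,0,0],"claw": 1},
  {"xyz": [0,-0.5,0.5],"twist": [0,0,0],"claw": 1},
])

```text
time: 13.95
eef_pos: [0.5864, 0.1725, 0.0582]
ee_rot: [0.706, -0.045, 0.706, 0.045]
contact_force: [0.0, 0.2, -0.3]
gripper_width: 0.151
```

>>> send_rows([
  {"xyz": [0,0,0],"twist": [0,0,0],"claw": 1},
  {"xyz": [0,0,0],"twist": [0,0,0],"claw": 1},
  {"xyz": [0,0,0],"twist": [0,0,0],"claw": 1},
], newtons=45)

```text
time: 14.25
eef_pos: [0.5864, 0.1725, 0.0581]
ee_rot: [0.706, -0.045, 0.706, 0.045]
contact_force: [0.7, -0.0, -0.2]
gripper_width: 0.129
```

```bash
python3 w.py wrist7 .587 .174
```

```text
t 14.25 pos [586.4 172.5  58.1] yaw y 97.3 tilt 0.01 F [ 0.7 -0.  -0.2] T [ 0.03 -0.11 -0.06] w 11.3 j1,j7 [0.16 0.88]
0.1 [255 313  14  27 223] [0.5914 0.1638 0.1081] [-50.1  -9.2   3.8] [array([590.4, 164. ]), array([14.1,  4.9]), np.float64(7.9)]
0.1 [293 313  14  27 223] [0.5892 0.1808 0.108 ] [-50.    7.9   3.9] [array([588.2, 180.4]), array([13.7,  4.9]), np.float64(6.7)]
0.07 [ 250  234   62   51 1552] [0.5755 0.1704 0.0776] [-19.5  -0.7 -11.1] [array([577.7, 170.8]), array([26.3, 26.2]), np.float64(51.1)]
0.052 [ 109   56   23  137 2487] [0.518  0.0787 0.056 ] [  2.1 -84.4 -79.7] [array([521.5,  78.6]), array([ 9.2, 68.9]), np.float64(90.0)]
0.052 [ 350   90  142   48 2909] [0.4925 0.2378 0.0562] [  1.9  76.6 -84.8] [array([492.6, 232.4]), array([72.2, 15. ]), np.float64(86.6)]
0.052 [ 229  200  104   65 4926] [0.5649 0.1689 0.0565] [  1.6  -0.9 -21.7] [array([569.9, 169.5]), array([39.1, 59.3]), np.float64(7.2)]
1 0  
-1 10 [-15.4 -15.4 -15.2] [-15.2 -15.  -15. ]
```

View pics/wrist7.png

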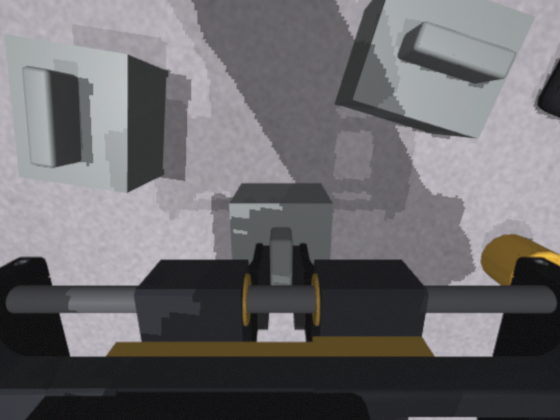

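Cap gripped (11.3 mm on the rib at columns 270-292) and centred on the tool to within ~0.5 mm. Lift.

>>> send_rows([
  {"xyz": [-25,0,0],"twist": [0,0,0],"claw": 1},
  {"xyz": [-60,0,0],"twist": [0,0,0],"claw": 1},
  {"xyz": [-100,0,0],"twist": [0,0,0],"claw": 1},
  {"xyz": [-140,0,0],"twist": [0,0,0],"claw": 1},
  {"xyz": [-157,0,0],"twist": [0,0,0],"claw": 1},
])

```text
time: 14.8
eef_pos: [0.5876, 0.1738, 0.2191]
ee_rot: [0.708, -0.044, 0.704, 0.046]
contact_force: [0.1, -0.1, -0.1]
gripper_width: 0.131
```

```bash
python3 -c "
from h import *
go(571.7,-133.1,215,81)"
```

```text
t 14.8 pos [587.6 173.8 219.1] yaw y 97.3 tilt 0.33 F [ 0.1 -0.1 -0.1] T [ 0.16 -0.13  0.02] w 11.4 j1,j7 [0.24 1.  ]
xyz [   3.4 -302.4  -54.8] twist [16.3  0.3 -0.1]
```

>>> send_rows([
  {"xyz": [0,-40,-7],"twist": [2,0,0],"claw": 1},
  {"xyz": [0,-80,-14],"twist": [5,0,0],"claw": 1},
  {"xyz": [0,-120,-21],"twist": [8,0,0],"claw": 1},
  {"xyz": [0,-160,-29],"twist": [10,0,0],"claw": 1},
  {"xyz": [0,-200,-36],"twist": [12,0,0],"claw": 1},
])

```text
time: 15.3
eef_pos: [0.5753, -0.032, 0.2149]
ee_rot: [0.706, 0.029, 0.707, -0.03]
contact_force: [0.3, 0.5, -0.7]
gripper_width: 0.138
```

```bash
python3 -c "
from h import *
snap('side','side1')
go(571.7,-133.1,215,81)"
```

```text
t 15.35 pos [575.2 -41.9 214.1] yaw y 84.5 tilt 0.44 F [-0.6 -6.6 -1.5] T [-0.51 -0.07  0.  ] w 11.6 j1,j7 [0.58 1.18]
xyz [ -0.3 -91.1   5.1] twist [ 3.5 -0.1  0.4]
```

View pics/side1.png

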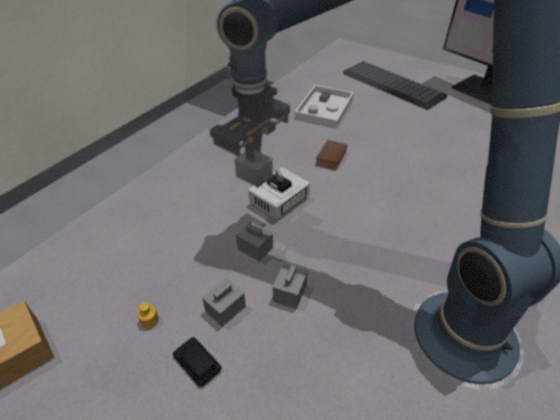

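The cap hangs level in the gripper at (253,165) with no neighbour disturbed. Move on and settle.

>>> send_rows([
  {"xyz": [0,-30,2],"twist": [2,0,0],"claw": 1},
  {"xyz": [0,-60,4],"twist": [4,0,0],"claw": 1},
  {"xyz": [0,-85,4],"twist": [4,0,0],"claw": 1},
  {"xyz": [0,-95,5],"twist": [4,0,0],"claw": 1},
  {"xyz": [0,-95,5],"twist": [4,0,0],"claw": 1},
])

```text
time: 15.85
eef_pos: [0.573, -0.1267, 0.2147]
ee_rot: [0.705, 0.055, 0.705, -0.055]
contact_force: [-0.2, 1.0, -1.6]
gripper_width: 0.132
```

>>> send_rows([
  {"xyz": [0,0,0],"twist": [0,0,0],"claw": 1},
  {"xyz": [0,0,0],"twist": [0,0,0],"claw": 1},
  {"xyz": [0,0,0],"twist": [0,0,0],"claw": 1},
  {"xyz": [0,0,0],"twist": [0,0,0],"claw": 1},
])

```text
time: 16.25
eef_pos: [0.5733, -0.1244, 0.2152]
ee_rot: [0.705, 0.053, 0.705, -0.053]
contact_force: [0.8, -0.3, -1.1]
gripper_width: 0.135
```

```bash
python3 -c "
from h import *
go(571.7,-133.1,195,81)"
```

```text
t 16.25 pos [ 573.3 -124.4  215.2] yaw y 81.4 tilt 0.01 F [ 0.8 -0.3 -1.1] T [ 0.08 -0.16 -0.03] w 11.8 j1,j7 [0.69 1.28]
xyz [20.2 -8.9 -0.3] twist [ 0.4  0.  -0. ]
```

Fz -1.1 N matches the 120 g cap. Fine-align, with the rim still well above the key.

>>> send_rows([
  {"xyz": [5,-9,0],"twist": [0.4,0,0],"claw": 1},
  {"xyz": [20,-9,0],"twist": [0.4,0,0],"claw": 1},
  {"xyz": [20,-9,0],"twist": [0.4,0,0],"claw": 1},
  {"xyz": [20,-9,0],"twist": [0.4,0,0],"claw": 1},
  {"xyz": [20,-9,0],"twist": [0.4,0,0],"claw": 1},
])

```text
time: 16.75
eef_pos: [0.572, -0.1341, 0.1951]
ee_rot: [0.705, 0.056, 0.705, -0.056]
contact_force: [-0.1, -0.3, -1.2]
gripper_width: 0.136
```

```bash
cat > cam.py <<'E'
from h import *
import sys
go(571.7,-133.1,150,81)
for n in('scene','side'):
    c=snap(n,n+sys.argv[1]);P=pts(c);z=P[...,2]
    f=c['frame'];x0,y0=(140,130) if n=='scene' else (200,90)
    cv2.imwrite(f'pics/{n}{sys.argv[1]}z.png',cv2.resize(f[y0:y0+130,x0:x0+170],None,fx=4,fy=4,interpolation=cv2.INTER_CUBIC))
s=ctrl.observe()
E
python3 cam.py 2; python3 -c "
from h import *
# rim bounds and recorder in both views, cap walls
for n in('scene2','side2'):
    c=load(n);P=pts(c);z=P[...,2]
    for lo,hi in((.055,.063),(.14,.19)):
        m=(z>lo)&(z<hi)&(c['range_z']>0)&(abs(P[...,0]-.572)<.08)&(abs(P[...,1]+.133)<.085)
        q=P[m];print(n,lo,m.sum(),[np.round(a,1) for a in cv2.minAreaRect((q[:,:2]*1000).astype(np.float32))])
"
```

```text
t 16.75 pos [ 572.  -134.1  195.1] yaw y 80.9 tilt 0.02 F [-0.1 -0.3 -1.2] T [ 0.12 -0.1  -0.01] w 11.8 j1,j7 [0.7  1.28]
xyz [45.1  1.  -0.5] twist [-0.1  0.  -0. ]
scene2 0.055 1034 [array([ 573.1, -129.4]), array([142.8, 109.9]), np.float64(79.9)]
scene2 0.14 547 [array([ 573.5, -132.1]), array([64.1, 73.3]), np.float64(80.9)]
side2 0.055 773 [array([ 570.7, -130.5]), array([139.2, 109.4]), np.float64(80.9)]
side2 0.14 557 [array([ 571.9, -132.1]), array([63.7, 74.4]), np.float64(80.7)]
```

View pics/scene2z.png

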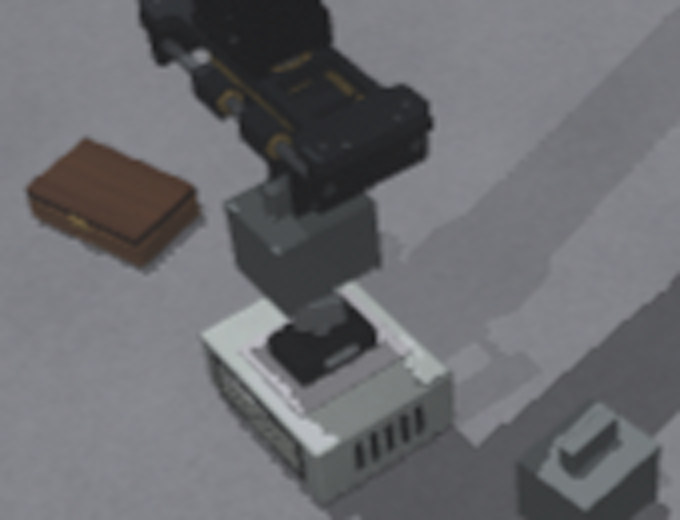

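View pics/side2z.png

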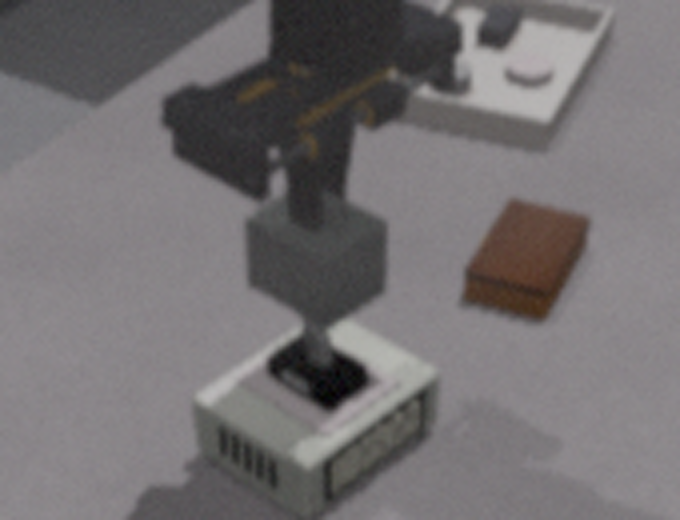

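Cap hangs above the boss, aligned in yaw (80.8° vs 81.0°). Cap-to-recorder offset in both cameras is about (+1,-1) mm, consistent with the TCP reading. Correct it and descend to just above the boss.

>>> send_rows([
  {"xyz": [10,1,-0.6],"twist": [0,0,0],"claw": 1},
  {"xyz": [25,1,-0.6],"twist": [0,0,0],"claw": 1},
  {"xyz": [40,1,-0.6],"twist": [0,0,0],"claw": 1},
  {"xyz": [50,1,-0.6],"twist": [0,0,0],"claw": 1},
  {"xyz": [50,1,-0.6],"twist": [0,0,0],"claw": 1},
])

```text
time: 17.35
eef_pos: [0.5699, -0.1333, 0.1426]
ee_rot: [0.703, 0.056, 0.706, -0.056]
contact_force: [0.6, -0.0, -1.0]
gripper_width: 0.138
```

>>> send_rows([
  {"xyz": [0,0,0],"twist": [0,0,0],"claw": 1},
  {"xyz": [0,0,0],"twist": [0,0,0],"claw": 1},
])

```text
time: 17.55
eef_pos: [0.572, -0.1333, 0.1456]
ee_rot: [0.705, 0.056, 0.704, -0.056]
contact_force: [-0.4, 0.1, 0.7]
gripper_width: 0.133
```

```bash
python3 cam.py 3
```

```text
t 17.55 pos [ 572.  -133.3  145.6] yaw y 80.9 tilt 0.07 F [-0.4  0.1  0.7] T [ 0.01 -0.11 -0.  ] w 11.6 j1,j7 [0.68 1.24]
xyz [-4.4  0.1 -0.3] twist [-0.1  0.1 -0. ]
```

View pics/scene3z.png

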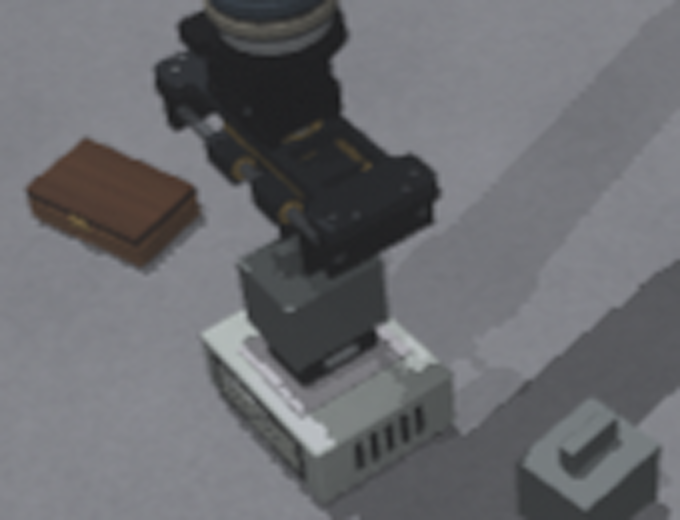

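View pics/side3z.png

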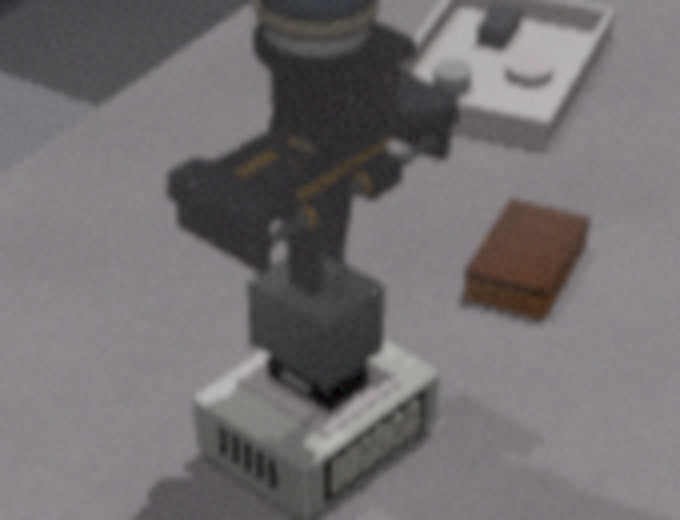

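Both views show the cap concentric with the boss just above it, key inside. Descend slowly over the boss, watching the forces.

>>> send_rows([
  {"xyz": [3,0,-0.2],"twist": [0,0,0],"claw": 1},
  {"xyz": [6,0,-0.2],"twist": [0,0,0],"claw": 1},
  {"xyz": [9,0,-0.2],"twist": [0,0,0],"claw": 1},
  {"xyz": [9,0,-0.2],"twist": [0,0,0],"claw": 1},
])

```text
time: 18.05
eef_pos: [0.5708, -0.1333, 0.1355]
ee_rot: [0.705, 0.056, 0.705, -0.056]
contact_force: [-0.1, -0.1, -0.5]
gripper_width: 0.131
```

>>> send_rows([
  {"xyz": [2,0,0],"twist": [0,0,0],"claw": 1},
  {"xyz": [4,0,0],"twist": [0,0,0],"claw": 1},
  {"xyz": [4,0,0],"twist": [0,0,0],"claw": 1},
])

```text
time: 18.35
eef_pos: [0.571, -0.1333, 0.1318]
ee_rot: [0.705, 0.056, 0.705, -0.056]
contact_force: [0.6, 0.4, -1.9]
gripper_width: 0.131
```

```bash
python3 -c "
from h import *
st()"
```

```text
t 18.35 pos [ 571.  -133.3  131.8] yaw y 80.9 tilt 0.03 F [ 0.6  0.4 -1.9] T [ 0.07 -0.18 -0.02] w 11.4 j1,j7 [0.67 1.22]
```

Rim is 6 mm down over the boss with no side force. Now push through the snap in steps.

>>> send_rows([
  {"xyz": [2,0,0],"twist": [0,0,0],"claw": 1},
  {"xyz": [4,0,0],"twist": [0,0,0],"claw": 1},
  {"xyz": [4,0,0],"twist": [0,0,0],"claw": 1},
])

```text
time: 18.65
eef_pos: [0.5719, -0.1331, 0.1293]
ee_rot: [0.705, 0.056, 0.704, -0.056]
contact_force: [-1.2, 0.3, 5.3]
gripper_width: 0.137
```

>>> send_rows([
  {"xyz": [1.5,0,0],"twist": [0,0,0],"claw": 1},
  {"xyz": [3,0,0],"twist": [0,0,0],"claw": 1},
  {"xyz": [3,0,0],"twist": [0,0,0],"claw": 1},
])

```text
time: 18.95
eef_pos: [0.5725, -0.1331, 0.1274]
ee_rot: [0.706, 0.056, 0.704, -0.056]
contact_force: [-2.1, -0.1, 10.1]
gripper_width: 0.136
```

```bash
python3 -c "
from h import *
st()"
```

```text
t 18.95 pos [ 572.5 -133.1  127.4] yaw y 80.9 tilt 0.18 F [-2.1 -0.1 10.1] T [0.11 0.5  0.05] w 11.8 j1,j7 [0.66 1.22]
```

>>> send_rows([
  {"xyz": [1.5,0,0],"twist": [0,0,0],"claw": 1},
  {"xyz": [3,0,0],"twist": [0,0,0],"claw": 1},
  {"xyz": [3,0,0],"twist": [0,0,0],"claw": 1},
])

```text
time: 19.25
eef_pos: [0.5722, -0.1332, 0.1231]
ee_rot: [0.706, 0.056, 0.704, -0.056]
contact_force: [0.7, -0.2, 0.9]
gripper_width: 0.133
```

```bash
python3 -c "
from h import *
st()"
```

```text
t 19.25 pos [ 572.2 -133.2  123.1] yaw y 80.9 tilt 0.14 F [ 0.7 -0.2  0.9] T [-0.01 -0.32 -0.  ] w 11.6 j1,j7 [0.66 1.22]
```

>>> send_rows([
  {"xyz": [1.5,0,0],"twist": [0,0,0],"claw": 1},
  {"xyz": [3,0,0],"twist": [0,0,0],"claw": 1},
  {"xyz": [3,0,0],"twist": [0,0,0],"claw": 1},
])

```text
time: 19.55
eef_pos: [0.5705, -0.1333, 0.1183]
ee_rot: [0.704, 0.056, 0.706, -0.056]
contact_force: [-0.5, 0.4, -2.9]
gripper_width: 0.131
```

```bash
python3 -c "
from h import *
st()"
```

```text
t 19.55 pos [ 570.5 -133.3  118.3] yaw y 80.9 tilt 0.11 F [-0.5  0.4 -2.9] T [ 0.17 -0.18 -0.07] w 11.4 j1,j7 [0.66 1.21]
```

Snapped past; now at 118.3 mm, near the expected home height of 118.1. Press on to build up ~10 N.

>>> send_rows([
  {"xyz": [1,0,0],"twist": [0,0,0],"claw": 1},
  {"xyz": [1.5,0,0],"twist": [0,0,0],"claw": 1},
  {"xyz": [1.5,0,0],"twist": [0,0,0],"claw": 1},
  {"xyz": [1.5,0,0],"twist": [0,0,0],"claw": 1},
])

```text
time: 19.95
eef_pos: [0.5708, -0.1332, 0.1181]
ee_rot: [0.705, 0.056, 0.705, -0.056]
contact_force: [-2.9, -0.4, 5.8]
gripper_width: 0.133
```

```bash
python3 -c "
from h import *
st()"
```

```text
t 19.95 pos [ 570.8 -133.2  118.1] yaw y 80.9 tilt 0.06 F [-2.9 -0.4  5.8] T [0.09 0.61 0.06] w 11.6 j1,j7 [0.66 1.21]
```

>>> send_rows([
  {"xyz": [0.6,0,0],"twist": [0,0,0],"claw": 1},
  {"xyz": [1.2,0,0],"twist": [0,0,0],"claw": 1},
  {"xyz": [1.2,0,0],"twist": [0,0,0],"claw": 1},
  {"xyz": [1.2,0,0],"twist": [0,0,0],"claw": 1},
])

```text
time: 20.35
eef_pos: [0.5708, -0.1333, 0.118]
ee_rot: [0.705, 0.056, 0.705, -0.057]
contact_force: [-6.3, -0.4, 12.8]
gripper_width: 0.134
```

```bash
python3 -c "
from h import *
st()"
```

```text
t 20.35 pos [ 570.8 -133.3  118. ] yaw y 80.9 tilt 0.1 F [-6.3 -0.4 12.8] T [ 0.17  1.24 -0.01] w 11.6 j1,j7 [0.66 1.21]
```

>>> send_rows([
  {"xyz": [-0.3,0,-0.6],"twist": [0,0,0],"claw": 1},
  {"xyz": [-0.3,0,-0.6],"twist": [0,0,0],"claw": 1},
  {"xyz": [-0.3,0,-0.6],"twist": [0,0,0],"claw": 1},
  {"xyz": [-0.3,0,-0.6],"twist": [0,0,0],"claw": 1},
])

```text
time: 20.75
eef_pos: [0.5707, -0.1333, 0.118]
ee_rot: [0.705, 0.056, 0.705, -0.057]
contact_force: [-3.5, -0.8, 8.5]
gripper_width: 0.134
```

```bash
python3 cam.py 4; python3 -c "
from h import *
st()
for n in('scene4','side4'):
    c=load(n);P=pts(c);z=P[...,2]
    m=(z>.11)&(z<.12)&(c['range_z']>0)&(abs(P[...,0]-.572)<.045)&(abs(P[...,1]+.133)<.04)
    q=P[m];print(n,m.sum(),np.median(q[:,2]).round(4))
"
```

```text
t 20.75 pos [ 570.7 -133.3  118. ] yaw y 80.9 tilt 0.06 F [-3.5 -0.8  8.5] T [0.19 0.81 0.02] w 11.7 j1,j7 [0.66 1.21]
xyz [-32.    0.3   0.9] twist [-0.1  0.   0.1]
t 20.85 pos [ 570.8 -133.3  118. ] yaw y 80.9 tilt 0.06 F [-3.9  0.5  9.8] T [0.16 0.83 0.02] w 11.8 j1,j7 [0.66 1.21]
scene4 236 0.1153
side4 262 0.1143
```

View pics/scene4z.png

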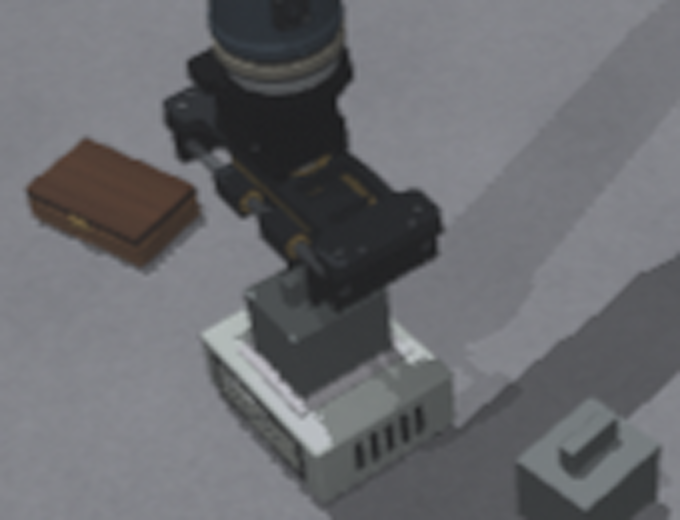

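View pics/side4.png

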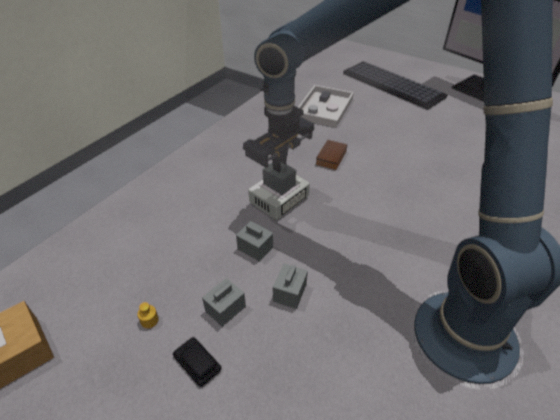

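Home: rim flush on the plate, cap top ≈115.6 mm after camera bias (116 expected). Nudge the push a trifle to centre it on 10 N.

>>> send_rows([
  {"xyz": [0.2,0,0],"twist": [0,0,0],"claw": 1},
  {"xyz": [0.2,0,0],"twist": [0,0,0],"claw": 1},
  {"xyz": [0.2,0,0],"twist": [0,0,0],"claw": 1},
  {"xyz": [0.2,0,0],"twist": [0,0,0],"claw": 1},
  {"xyz": [0.2,0,0],"twist": [0,0,0],"claw": 1},
])

```text
time: 21.35
eef_pos: [0.5707, -0.1333, 0.118]
ee_rot: [0.705, 0.056, 0.705, -0.057]
contact_force: [-4.6, 0.4, 10.8]
gripper_width: 0.135
```

>>> send_rows([
  {"xyz": [0,0,0],"twist": [0,0,0],"claw": 1},
  {"xyz": [0,0,0],"twist": [0,0,0],"claw": 1},
  {"xyz": [0,0,0],"twist": [0,0,0],"claw": 1},
  {"xyz": [0,0,0],"twist": [0,0,0],"claw": 1},
  {"xyz": [0,0,0],"twist": [0,0,0],"claw": 1},
])

```text
time: 21.85
eef_pos: [0.5708, -0.1333, 0.118]
ee_rot: [0.705, 0.056, 0.705, -0.057]
contact_force: [-3.1, -0.1, 11.2]
gripper_width: 0.13
```

```bash
python3 -c "
from h import *
s=st()
if 8.5<s['contact_force'][2]<13: print(ctrl.job_done())"
```

```text
t 21.85 pos [ 570.8 -133.3  118. ] yaw y 80.9 tilt 0.07 F [-3.1 -0.1 11.2] T [0.08 0.84 0.02] w 11.3 j1,j7 [0.66 1.21]
the job is handed in; nothing more can be done
None
```

The recorder is wound to its stop and the grey cap is snapped fully home. I handed the job in at 21.85 s with the gripper still pushing down at about 11 N.

- **Winding:** I turned the key clockwise from about 0.71 rad in two strokes with a regrip. At the stop the torque rose to about 0.5 N m and the jaws were forced slightly open. The wrist camera then showed the wing at 3.60 rad.
- **Cap:** I took the farthest of the four look-alikes, 0.617 m from the base. The push force peaked at 10 N or more, dropped to about 1 N as it snapped, and then the rim landed. The tool stopped at 118.0 mm against an expected 118.1 mm.
- **Last checks:** The final push read 11.2 N (readings varied by about 1 N), with a side force of about 3 N. The last pictures show the other things where they were.
- **Disagreements:** The cameras differed by 2–3 mm on the recorder's position; I settled it from the finger midline and the tool's path while turning the key. Raw depth put the cap's top at 114.3 and 115.3 mm, against 116 mm when home. Both cameras read low on the loose caps too, and corrected for that the top is about 115.6 mm.

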